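# Slide the inspection lens to its marked stop

### The arm

A 7-joint arm with a two-finger parallel gripper is mounted at the origin on the work surface. World frame = base frame: x ahead of the robot, y to its left, z up, the work surface at z = 0. Lengths are in m, angles in rad, forces in N, time in s.
With the tool pointing down it reaches from about 0.4 to 0.925 m from the base axis. Payload 5.6 kg.
Tool frame: the origin (TCP) lies at the very end of the fingers, on their centre line; the grasp point (between the pads) lies 19 mm behind it; z points along the fingers, x is the direction in which the jaws open and shut, and the axes are right-handed (so a half turn about z gives the same grasp; the last joint's range is limited). The gripper opens to 85 mm and grips with 20 to 120 N. Pads are 22 mm wide; open, the fingers measure 114 mm over their backs; the gripper's body (76 mm by 85 mm) begins 54 mm behind the grasp point. The pads swing forward as they close: fully open they stand 13 mm farther back than shut.
Start: joints at [-1.28, 0.468, -0.012, 1.603, 0.006, 1.071, -0.056], TCP at [0.213, 0.614, 0.192] pointing down, gripper open.
Joint ranges: [-2.53, 2.53], [-0.31, 2.02], [-1.57, 1.55], [0.28, 2.44], [-1.29, 4.43], [0.15, 1.84], [-2.92, 2.92]. Speed limits (rad/s): [2.57, 2.57, 3.14, 3.14, 3.14, 3.14, 3.14].

### API

Orientations are given as a unit quaternion [x, y, z, w].
In Python, from cell import env, vision gives the robot as it stands.
- The arm moves only by the tool arm_command, never from a script. Its argument "increments" is a list of rows, each a list of 3 entries, a list of its own where there are three numbers: the shift along the tool's x, y, z in m, then the turn, a rotation vector about the tool's x, y, z in degrees, then the opening, from 0 (shut) to 1 (fully open). A call has exactly 10 rows; each row is the pose to reach, as a shift and turn from the pose commanded when the call began, along the tool's axes at that moment; what a row does not reach only later rows make up. A row lasts 1/12 s, in which the tool goes at most 41.7 mm and 7.16 degrees, less where a joint would pass 70% of its speed; a pose out of reach is approached as far as the arm can. A call with a gripper value outside its range is refused whole. The fingers move at their own pace and stop on an object; "squeeze" is the grip in N (left out, the last holds). Time passes only in rows, so rows that repeat a pose let the fingers close, or fill a call up. It gives the time, the measured TCP pose, the force and the opening at its end, in the units of the state.
- env.get_obs(): the state, without advancing time (a new reading comes with each control period).
- vision.capture(name): name is "scene" or "top" or "wrist"; returns a dict with "img" (420x560x3 uint8, red, green, blue), "z_map" (420x560 float32, m along the optical axis (not along the pixel's ray), 0 where there is no reading), "K" (3x3 intrinsics, pixels), "k1" (the pictures are not rectified: a ray, as slopes to the right and down, at radius r is drawn at 1 + k1 r^2 times it, then the intrinsics apply), "R" (3x3) and "t" (3): a world point X has camera coordinates R X + t; the wrist camera has in their place "tool_from_camera" (4x4, takes a point from camera to tool coordinates, whose origin is the TCP and whose axes are the tool frame's). Camera axes: x right, y down, z forward; pixel columns grow to the right and rows downward; lengths in m; the calibration is good to about 2 mm. A picture is of the moment at which its call begins: read the wrist's pose just before it.
- env.close_job(): hands the job in, once; it reports no verdict.
Trained networks look in a picture, given as the dict that the camera call returned (one of the last four; its "shot" number tells which), for a name from the list of things; names that differ only in an ending like _2 or _b are one class to them, and where a whole thing is asked for, a point or a joint stands for the part that bears it (a point fixed in the world has none). Each returns a list of dicts, best first, with "score" (0 to 1); they miss things now and then, are a little off and sometimes report something else, mostly with a low value. They report only what shows in the picture. A call takes as long as a camera call.
- vision.outline_of(picture, query): "mask" (420x560 bool, what is visible of it) and "position" ([column, row] in pixels, amid what is visible of it).
The state is a dict: "t": time; "q": joint angles; "qd": joint speeds; "effort": joint torques, N m; "eef_pos": TCP position; "tcp_rot": TCP orientation; "wrist_force": force on the tool from outside, world axes, zero at the start; "moment": the same for the moment, N m; "opening": finger opening in m.
Only numpy, scipy, OpenCV 4.12 (cv2) and the standard library are available. Lean on these libraries where they do the work, as an engineer would, in place of code of your own. Each camera call takes 0.05 s, during which the arm holds its last target. There are 200 camera calls.

### The job

With your fingertips, press down the brake pad in the middle of the lens carriage and, keeping it pressed, push the carriage along its rail until it rests against the marked stop, the one that carries the round disc. Then let the pad spring up and move clear. Do not pinch the carriage or force it along with the brake on, and leave the spool, the bottle and the screwdriver where they are.

Things in the scene. Friction and masses are not known exactly. Their poses are not given: they have to be found in the camera images.
- stage: Fixed linear stage on the bench: aluminium base plate 420 mm along its y, x from -55 to +155 mm, 10 mm thick, with a steel T-rail along its y axis at x = 0 (top at 26 mm). Origin: on the bench under the rail's middle; y along the rail, z up. A green circuit board lies on the plate on the +x side, under the lens. Yaw within 0.35 rad.
- carriage (a joint): Position of the lens carriage's middle along the stage's y from the stage's origin, m; travels at most +-165 mm, but the stops block it earlier. Starts somewhere near the middle. With the pad up a friction brake holds the carriage against some 15 to 25 N; with the pad pressed it slides with about 1 N of friction, and does not roll on by itself.
- pad (a joint): Travel of the brake pad: about 0 when up (brake on), grows as it is pressed, 0.005 m when fully down. It yields up to about 5 N over the first 2 mm, 7.5 N when fully down; the brake is quite free from 2 mm on, best pressed 3 to 5 mm and kept so while pushing. It springs back when let go.
- pad_top (a point): Middle of the grey ribbed brake pad's upper face: 58 mm along the rail, 46 mm across, 46 mm above the bench when up, 41 mm fully down; axes as the stage's. It lies in a well open to both sides, between two black end walls (inner faces 31 mm either way along the rail, 12 mm thick, top at 56 mm). A fingertip on the pad pushes the carriage by rubbing or by bearing on the wall ahead.
- carriage_mid (a point): Point on the carriage's middle plane, over the rail's centre line, 10 mm above the bench. The black carriage is 86 mm long along the rail (43 mm either way from this point), 60 mm wide; on its +x side an arm carries an aluminium lens barrel (38 mm across, centre 112 mm from the rail, top 74 mm above the bench) that moves with it.
- stop_mid (a point): Middle of the marked stop, over the rail's centre line, 10 mm above the bench. Fixed steel block on the rail, 24 mm along the rail, 52 mm across, top 40 mm above the bench, with a post and a round disc (40 mm across, top 66 mm above the bench) on top. It may be at either end of the rail. The carriage touches it when this point and carriage_mid are 55 mm apart.
- plain_stop: The other stop: the same steel block without post and disc, top 40 mm, at the other end of the rail. Fixed. Origin on the bench under its middle.
- spool: Bystander: loose white wire spool standing on the bench, 54 mm across, 44 mm high. Origin: centre of its underside.
- bottle: Bystander: loose white bottle, 40 mm across, 75 mm high, black cap. Origin: centre of its underside.
- screwdriver: Bystander: loose screwdriver with black handle lying on the bench, 150 mm long along its x, 26 mm thick. Origin: under its middle, on the bench.

How it is judged:
By the outcome, as a careful person would: the job done as asked, in the order asked, and still so for the second after the job is handed in, with the robot touching nothing.
It also fails if it takes over 35 s, if anything falls off the work surface, if the arm or the gripper's body presses on something with over 40 N, if the wrist force passes 120 N, or if a joint passes its speed limit or range.

## Working session

There is one attempt and no reset: what is moved stays moved. The work goes in short steps, Python scripts to look and compute and a tool call to move; the robot and the scene stay as the last step left them, time stands still between calls to the robot, and variables do not carry over. Pictures are saved under pics/ and viewed, about 8 in all and at most 12, crops included, and the job is handed in when it is done.

Besides the shell and the picture viewer there is one more tool, called after "Request:" as name([rows], argument=value, ...), one row to a line, values as JSON. arm_command: Moves the arm, as the interface text tells. Its arguments: {"type":"object","properties":{"increments":{"type":"array"},"squeeze":{"type":"number"}},"required":["increments"]}

```bash
mkdir -p pics; ls; cat > h.py <<'E'
import numpy as np, cv2
from scipy.spatial.transform import Rotation as Ro
from cell import env, vision
def pts(p, mask=None, obs=None):
    """world points (HxWx3), nan where no depth"""
    K,k1,z=p["K"],p["k1"],p["z_map"]
    h,w=z.shape; u,v=np.meshgrid(np.arange(w),np.arange(h))
    xd=(u-K[0,2])/K[0,0]; yd=(v-K[1,2])/K[1,1]
    x,y=xd.copy(),yd.copy()
    for _ in range(8):
        f=1+k1*(x*x+y*y); x,y=xd/f,yd/f
    c=np.stack([x*z,y*z,z],-1); c[z<=0]=np.nan
    if "R" in p: return (c-p["t"])@p["R"]
    T=p["tool_from_camera"]; c=c@T[:3,:3].T+T[:3,3]
    return c@Ro.from_quat(obs["tcp_rot"]).as_matrix().T+obs["eef_pos"]
def save(p,n): cv2.imwrite(n,cv2.cvtColor(p["img"],cv2.COLOR_RGB2BGR))
E
python3 - <<'E'
from h import *
o=env.get_obs(); print(o)
ims=[]
for n in ["top","scene"]:
    p=vision.capture(n); save(p,f"pics/{n}0.png"); W=pts(p)
    for q in ["stage","carriage","pad","stop_mid","plain_stop","spool","bottle","screwdriver"]:
        try: r=vision.outline_of(p,q)
        except Exception as e: print(q,e); continue
        for d in r[:2]:
            m=d["mask"]; P=W[m]; P=P[~np.isnan(P[:,0])]
            if len(P)==0: continue
            print(n,q,round(d["score"],2),np.round(d["position"]),m.sum(),"med",np.median(P,0).round(3),"lo",np.percentile(P,3,0).round(3),"hi",np.percentile(P,97,0).round(3))
E
```

```text
pics
{'t': 0.0, 'q': array([-1.27998855,  0.46843024, -0.01160866,  1.60365098,  0.00597877,
        1.07139176, -0.05632312]), 'qd': array([ 0.00083855,  0.0017232 , -0.00015377, -0.0005008 ,  0.00197716,
        0.00033783,  0.00071574]), 'effort': array([ 1.90948731e-04, -5.32382441e+01,  2.11404433e-02, -2.51308340e+01,
        1.13931167e-02,  7.86387711e-03,  1.49214094e-05]), 'eef_pos': array([0.21281664, 0.61348912, 0.19099264]), 'tcp_rot': array([ 8.14778710e-01,  5.79771336e-01, -7.19896514e-04,  5.77368351e-04]), 'wrist_force': array([ 0.46518665, -0.5118059 ,  0.10150851]), 'moment': array([-0.04472564,  0.0343796 , -0.01406916]), 'opening': 0.0853760407785694}
top carriage 0.58 [370. 189.] 3274 med [ 0.584 -0.116  0.047] lo [ 0.541 -0.152  0.029] hi [ 0.688 -0.072  0.076]
top pad 0.57 [368. 195.] 1074 med [ 0.57  -0.113  0.047] lo [ 0.548 -0.14   0.044] hi [ 0.592 -0.086  0.049]
top stop_mid 0.76 [261. 187.] 645 med [0.579 0.061 0.066] lo [0.557 0.045 0.03 ] hi [0.607 0.076 0.069]
top plain_stop 0.77 [435. 204.] 556 med [ 0.56  -0.224  0.04 ] lo [ 0.535 -0.237  0.024] hi
[... 1095 characters left out ...]
0.138  0.043] hi [ 0.595 -0.083  0.048]
scene stop_mid 0.93 [312. 250.] 946 med [0.596 0.061 0.041] lo [0.568 0.046 0.012] hi [0.611 0.078 0.067]
scene plain_stop 0.63 [120. 270.] 725 med [ 0.578 -0.223  0.039] lo [ 0.541 -0.237  0.012] hi [ 0.59  -0.212  0.042]
scene spool 0.57 [316. 210.] 965 med [0.476 0.095 0.033] lo [0.446 0.074 0.003] hi [0.49  0.12  0.046]
scene bottle 0.56 [133. 215.] 847 med [ 0.445 -0.214  0.041] lo [ 0.431 -0.232  0.006] hi [ 0.453 -0.197  0.075]
scene bottle 0.46 [312. 249.] 955 med [0.596 0.061 0.041] lo [0.567 0.047 0.012] hi [0.611 0.079 0.067]
scene screwdriver 0.66 [201. 221.] 795 med [ 0.455 -0.103  0.018] lo [ 0.442 -0.144  0.006] hi [ 0.461 -0.013  0.026]
```

View pics/top0.png

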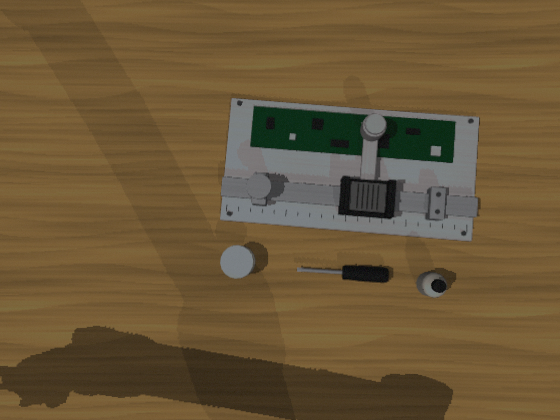

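```bash
python3 - <<'E'
from h import *
o=env.get_obs()
for n in ["top","scene"]:
    p=vision.capture(n); W=pts(p)
    c={}
    for q,lo,hi in [("pad",.040,.050),("stop_mid",.062,.072),("plain_stop",.036,.046)]:
        d=vision.outline_of(p,q)[0]; P=W[d["mask"]]; P=P[(P[:,2]>lo)&(P[:,2]<hi)]
        r=cv2.minAreaRect((P[:,:2]*1000).astype(np.float32)); c[q]=np.array(r[0])/1000
        print(n,q,len(P),P.mean(0).round(4),"rect",np.round(r[0],1),np.round(r[1],1),round(r[2],1))
    v=c["stop_mid"]-c["plain_stop"]; print("yaw",np.degrees(np.arctan2(-v[0],v[1])),"gap",np.linalg.norm(c["stop_mid"]-c["pad"])-.055)
Rm=Ro.from_quat(o["tcp_rot"]).as_matrix(); print(Rm.round(3))
E
```

```text
top pad 1019 [ 0.5687 -0.112   0.0465] rect [ 569.6 -113. ] [57.8 47.6] 85.8
top stop_mid 511 [0.5825 0.0605 0.0664] rect [583.1  60.7] [39.8 38.2] 3.2
top plain_stop 480 [ 0.5601 -0.2256  0.0401] rect [ 560.8 -226. ] [24.3 52.4] 86.0
yaw -4.461855879273828 gap 0.1192294893559461
scene pad 903 [ 0.5744 -0.1108  0.0462] rect [ 572.2 -111. ] [58.  48.9] 85.5
scene stop_mid 396 [0.587  0.0619 0.0659] rect [585.8  62.4] [38.2 39.7] 50.7
scene plain_stop 418 [ 0.5657 -0.2237  0.0399] rect [ 564.  -224.3] [24.1 53.2] 85.2
yaw -4.3589591971278105 gap 0.11899522270171387
[[ 0.328  0.945  0.   ]
 [ 0.945 -0.328  0.   ]
 [ 0.     0.    -1.   ]]
```

The top view shows the carriage at (368,197), the marked stop with its disc at (260,187) to the carriage's left (+y), and the plain stop at (437,203). The lens is on the far (+x) side, and the bystanders are on the near side. The numbers agree with this: the pad is at about (0.571, -0.112, 0.046), yaw is -4.4° and travel is about 119 mm. I'll set out with the fingers shutting on the way.

Request:
arm_command([
  [[-0.028, 0.0285, 0], [0, 0, 4], 0],
  [[-0.056, 0.057, 0], [0, 0, 8], 0],
  [[-0.084, 0.0855, 0], [0, 0, 12], 0],
  [[-0.112, 0.114, 0], [0, 0, 16], 0],
  [[-0.14, 0.1425, 0], [0, 0, 20], 0],
  [[-0.168, 0.171, 0], [0, 0, 24], 0],
  [[-0.196, 0.1995, 0], [0, 0, 28], 0],
  [[-0.224, 0.228, 0], [0, 0, 32], 0],
  [[-0.252, 0.2565, 0], [0, 0, 36], 0],
  [[-0.28, 0.285, 0], [0, 0, 40], 0],
], squeeze=20)

```text
t: 2.13
eef_pos: [0.3911, 0.2545, 0.1924]
tcp_rot: [0.964, 0.265, 0.0, -0.0]
wrist_force: [1.6, 0.1, -0.1]
opening: -0.0006
```

```bash
python3 - <<'E'
from h import *
o=env.get_obs(); R=Ro.from_quat(o["tcp_rot"]).as_matrix()
print(o["t"],o["eef_pos"],o["opening"],"xaz",np.degrees(np.arctan2(R[1,0],R[0,0])),o["q"].round(2))
print(R.T@(np.array([.572,-.102,.13])-o["eef_pos"]))
E
```

```text
2.1333 [0.39112165 0.25447677 0.19240209] -0.0005949652525023155 xaz 30.68349001696971 [-0.89  0.15  0.27  2.05 -0.05  0.95 -0.06]
[-0.02641787  0.39889775  0.06220426]
```

Request:
arm_command([
  [[-0.003, 0.04, 0], [0, 0, 3.5], 0],
  [[-0.005, 0.08, 0], [0, 0, 7], 0],
  [[-0.008, 0.12, 0], [0, 0, 10.5], 0],
  [[-0.011, 0.16, 0.006], [0, 0, 14], 0],
  [[-0.013, 0.2, 0.012], [0, 0, 17.5], 0],
  [[-0.016, 0.24, 0.018], [0, 0, 21], 0],
  [[-0.019, 0.28, 0.024], [0, 0, 24.5], 0],
  [[-0.021, 0.32, 0.03], [0, 0, 28], 0],
  [[-0.024, 0.36, 0.036], [0, 0, 31.5], 0],
  [[-0.026, 0.399, 0.04], [0, 0, 35.1], 0],
])

```text
t: 2.97
eef_pos: [0.5734, -0.1015, 0.1516]
tcp_rot: [0.999, -0.038, -0.0, -0.0]
wrist_force: [-0.1, 0.5, -0.5]
opening: -0.0
```

```bash
python3 - <<'E'
from h import *
o=env.get_obs(); R=Ro.from_quat(o["tcp_rot"]).as_matrix()
print(o["t"],o["eef_pos"],o["wrist_force"],"xaz",np.degrees(np.arctan2(R[1,0],R[0,0])),o["q"].round(2))
p=vision.capture("wrist"); save(p,"pics/w1.png"); W=pts(p,obs=o)
for q,lo,hi in [("pad",.038,.05),("stop_mid",.060,.072)]:
    for d in vision.outline_of(p,q)[:1]:
        P=W[d["mask"]]; print(q,d["score"],d["position"],np.nanmedian(P,0)); P=P[(P[:,2]>lo)&(P[:,2]<hi)]
        if len(P)>5: r=cv2.minAreaRect((P[:,:2]*1000).astype(np.float32)); print(len(P),P.mean(0).round(4),"rect",np.round(r[0],1),np.round(r[1],1),round(r[2],1))
E
```

```text
2.9667 [ 0.57338266 -0.10152358  0.1516152 ] [-0.12335416  0.49130135 -0.49183708] xaz -4.398818640119736 [-0.32  0.43  0.57  1.84 -0.28  0.95  0.29]
pad 0.69 [277.4, 209.1] [ 0.57063294 -0.11043156  0.04699471]
3238 [ 0.5705 -0.1107  0.047 ] rect [ 570.3 -111.2] [57.9 46. ] 85.6
stop_mid 0.96 [276.4, 4.6] [0.5817594  0.04930015 0.0384296 ]
159 [0.582  0.0437 0.0655] rect [582.2  44. ] [ 4.1 23.3] 87.0
```

View pics/w1.png

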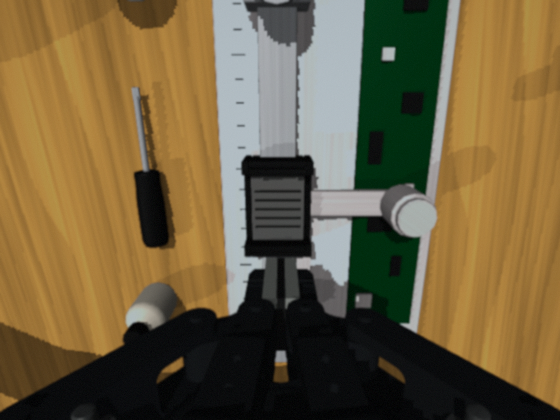

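The wrist view shows the pad at (278,208) with its well open between the end walls. The rail runs up the picture to the marked stop at the top edge. The pad is at (0.5704, -0.111), which agrees with the earlier views, and the tool is square to it. Going down now.

Request:
arm_command([
  [[-0.002, -0.003, 0.02], [0, 0, 0], 0],
  [[-0.002, -0.003, 0.045], [0, 0, 0], 0],
  [[-0.002, -0.003, 0.07], [0, 0, 0], 0],
  [[-0.002, -0.003, 0.085], [0, 0, 0], 0],
  [[-0.002, -0.003, 0.094], [0, 0, 0], 0],
  [[-0.002, -0.003, 0.1], [0, 0, 0], 0],
  [[-0.002, -0.003, 0.103], [0, 0, 0], 0],
  [[-0.002, -0.003, 0.105], [0, 0, 0], 0],
  [[-0.002, -0.003, 0.107], [0, 0, 0], 0],
  [[-0.002, -0.003, 0.107], [0, 0, 0], 0],
])

```text
t: 3.95
eef_pos: [0.5716, -0.0964, 0.0455]
tcp_rot: [0.999, -0.037, 0.001, -0.0]
wrist_force: [0.6, 0.3, 0.5]
opening: -0.0003
```

Request:
arm_command([
  [[0, 0, 0.001], [0, 0, 0], 0],
  [[0, 0, 0.002], [0, 0, 0], 0],
  [[0, 0, 0.003], [0, 0, 0], 0],
  [[0, 0, 0.004], [0, 0, 0], 0],
  [[0, 0, 0.004], [0, 0, 0], 0],
  [[0, 0, 0.004], [0, 0, 0], 0],
  [[0, 0, 0.004], [0, 0, 0], 0],
  [[0, 0, 0.004], [0, 0, 0], 0],
  [[0, 0, 0.004], [0, 0, 0], 0],
  [[0, 0, 0.004], [0, 0, 0], 0],
])

```text
t: 4.78
eef_pos: [0.5712, -0.0965, 0.041]
tcp_rot: [0.999, -0.037, 0.0, -0.0]
wrist_force: [-1.3, -0.3, 0.4]
opening: 0.0002
```

```bash
python3 - <<'E'
from h import *
o=env.get_obs(); print(o["wrist_force"],o["moment"],o["effort"].round(2))
p=vision.capture("scene"); o=env.get_obs(); print(o["wrist_force"],o["eef_pos"])
W=pts(p); d=vision.outline_of(p,"pad")
for e in d[:2]: print(e["score"],e["position"],np.nanpercentile(W[e["mask"]][:,2],[10,50,90]))
c=p["img"][190:330,100:300]; cv2.imwrite("pics/s1.png",cv2.cvtColor(cv2.resize(c,(800,560),interpolation=cv2.INTER_CUBIC),cv2.COLOR_RGB2BGR))
E
```

```text
[-1.34118121 -0.28735222  0.44241805] [-0.00688623 -0.00709126 -0.01868816] [ 0.000e+00 -4.880e+01  7.110e+00 -1.791e+01  1.000e-02  0.000e+00
 -0.000e+00]
[ 0.3293951  -0.54658398  0.13961797] [ 0.57113048 -0.09646406  0.04100647]
0.57 [197.1, 258.6] [0.04416382 0.0463503  0.04755635]
```

View pics/s1.png

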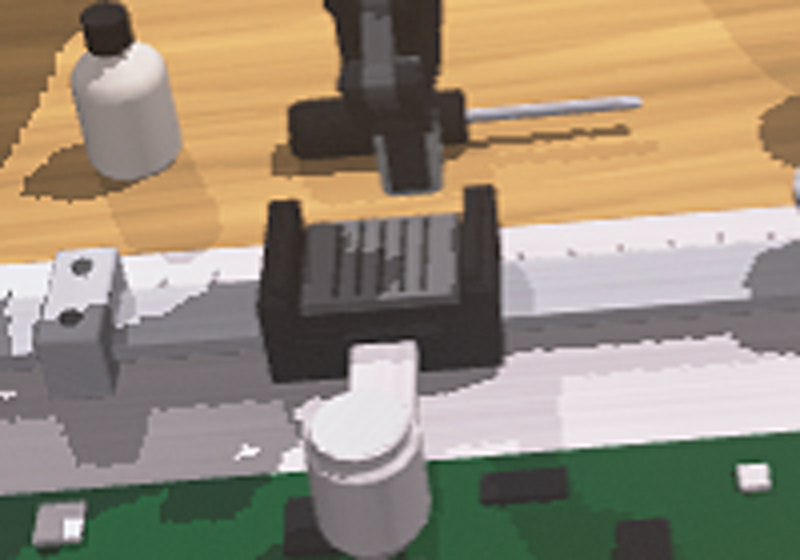

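The fingertip at crop (410,190), full image (203,237), shows no contact: it sits above or behind the pad even though the arm reports z = 0.041. I'll measure where the tip really is.

```bash
python3 - <<'E'
from h import *
o=env.get_obs()
for n in ["scene","top"]:
    p=vision.capture(n); W=pts(p)
    if n=="scene":
        for v in range(205,242,3): print(v,[tuple(W[v,u].round(3)) for u in (197,203,208)])
    # points of robot near tool: above 0.05 & near TCP xy
    P=W.reshape(-1,3); P=P[(abs(P[:,0]-.56)<.06)&(abs(P[:,1]+.1)<.022)&(P[:,2]>.05)&(P[:,2]<.11)]
    for z in np.arange(.05,.11,.01):
        Q=P[(P[:,2]>=z)&(P[:,2]<z+.01)]
        if len(Q)>3: print(n,z.round(2),len(Q),Q.min(0).round(3),Q.max(0).round(3),np.median(Q,0).round(3))
o=env.get_obs(); p=vision.capture("wrist"); save(p,"pics/w2.png"); W=pts(p,obs=o)
d=vision.outline_of(p,"pad")
for e in d[:1]: print(e["score"],e["position"],np.nanmedian(W[e["mask"]],0))
print(o["eef_pos"],o["q"].round(3))
E
```

```text
205 [(np.float64(0.626), np.float64(-0.096), np.float64(0.175)), (np.float64(0.626), np.float64(-0.089), np.float64(0.174)), (np.float64(0.59), np.float64(-0.083), np.float64(0.147))]
208 [(np.float64(0.632), np.float64(-0.096), np.float64(0.175)), (np.float64(0.632), np.float64(-0.089), np.float64(0.173)), (np.float64(0.578), np.float64(-0.084), np.float64(0.133))]
211 [(np.float64(0.634), np.float64(-0.097), np.float64(0.172)), (np.float64(0.636), np.float64(-0.089), np.float64(0.172)), (np.float64(0.583), np.float64(-0.084), np.float64(0.131))]
214 [(np.float64(0.633), np.float64(-0.097), np.float64(0.166)), (np.float64(0.633), np.float64(-0.09), np.float64(0.165)), (np.float64(0.59), np.float64(-0.084), np.float64(0.131))]
217 [(np.float64(0.621), np.float64(-0.098), np.float64(0.152)), (np.float64(0.625), np.float64(-0.091), np.float64(0.154)), (np.float64(0.599), np.float64(-0.085), np.float64(0.133))]
220 [(np.float64(0.603), np.float64(-0.1), np.float64(0.134)), (np.float64(0.604), np.float64(-0.092), np.float64(0.133)), (np.float64(0.601), np.float64(-0.085), np.float64(0.13
[... 1065 characters left out ...]
3), np.float64(-0.092), np.float64(0.001))]
241 [(np.float64(0.487), np.float64(-0.11), np.float64(0.001)), (np.float64(0.49), np.float64(-0.1), np.float64(0.001)), (np.float64(0.49), np.float64(-0.092), np.float64(-0.0))]
scene 0.05 48 [ 0.555 -0.082  0.051] [ 0.604 -0.078  0.058] [ 0.591 -0.079  0.056]
scene 0.08 44 [ 0.575 -0.106  0.08 ] [ 0.585 -0.085  0.09 ] [ 0.579 -0.095  0.085]
scene 0.09 85 [ 0.569 -0.107  0.09 ] [ 0.588 -0.084  0.1  ] [ 0.584 -0.095  0.095]
scene 0.1 91 [ 0.566 -0.107  0.1  ] [ 0.589 -0.084  0.11 ] [ 0.585 -0.096  0.105]
0.87 [279.2, 246.4] [ 0.57125551 -0.09599444  0.04696848]
[ 0.57115368 -0.09648429  0.04099065] [-0.26   0.582  0.484  1.911 -0.389  0.742  0.373]
```

View pics/w2.png

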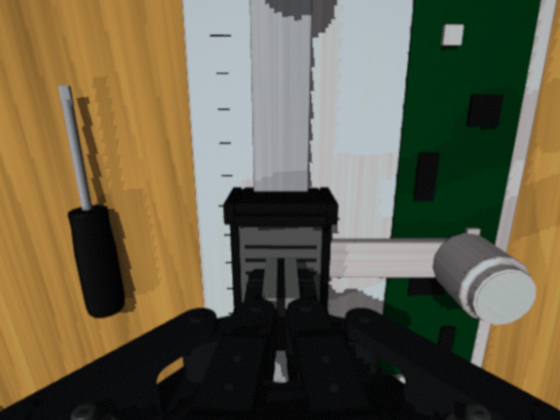

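The wrist view shows the pad in front of the fingers and the fingertips at about (280,262), still above it. The scene camera puts the tips at z ≈ 0.082 instead of 0.041. The wrist camera's own view of the fingertips should show how far they are from the TCP.

```bash
python3 - <<'E'
from h import *
o=env.get_obs(); p=vision.capture("wrist"); W=pts(p,obs=o); R=Ro.from_quat(o["tcp_rot"]).as_matrix()
T=(W-o["eef_pos"])@R
for v in range(240,330,6): print(v,[T[v,u].round(3).tolist() for u in (250,266,280,294)])
print(p["tool_from_camera"].round(3)); print(o["opening"])
E
```

```text
240 [[-0.016, -0.005, -0.006], [-0.008, -0.005, -0.006], [0.0, -0.005, -0.006], [0.008, -0.005, -0.007]]
246 [[-0.016, -0.002, -0.007], [-0.008, -0.001, -0.006], [0.0, -0.002, -0.007], [0.008, -0.001, -0.005]]
252 [[-0.017, 0.002, -0.006], [-0.008, 0.002, -0.007], [0.0, 0.002, -0.006], [0.008, 0.003, -0.005]]
258 [[-0.017, 0.006, -0.006], [-0.006, -0.012, -0.044], [0.0, -0.011, -0.044], [0.006, -0.012, -0.045]]
264 [[-0.017, 0.01, -0.006], [-0.006, -0.012, -0.051], [0.0, -0.011, -0.049], [0.006, -0.011, -0.05]]
270 [[-0.017, 0.014, -0.006], [-0.005, -0.012, -0.056], [0.0, -0.012, -0.056], [0.006, -0.011, -0.055]]
276 [[-0.012, -0.008, -0.054], [-0.005, -0.012, -0.061], [0.0, -0.011, -0.061], [0.006, -0.011, -0.06]]
282 [[-0.012, -0.007, -0.058], [-0.005, -0.012, -0.066], [0.0, -0.012, -0.066], [0.006, -0.012, -0.066]]
288 [[-0.011, -0.008, -0.064], [-0.005, -0.012, -0.07], [0.0, -0.012, -0.071], [0.005, -0.011, -0.07]]
294 [[-0.011, -0.007, -0.067], [-0.005, -0.012, -0.075], [0.0, -0.012, -0.075], [0.005, -0.011, -0.074]]
300 [[-0.01, -0.012, -0.08], [-0.004, -0.013, -0.081], [0.0, -0.011, -0.078], [0.005, -0.012, -0.08]]
306 [[-0.009, -0.014, -0.086], [-0.004, -0.012, -0.084], [0.0, -0.008, -0.077], [0.005, -0.013, -0.084]]
312 [[-0.009, -0.013, -0.089], [-0.004, -0.013, -0.088], [0.0, -0.006, -0.078], [0.005, -0.013, -0.088]]
318 [[-0.009, -0.013, -0.091], [-0.004, -0.013, -0.091], [0.0, -0.003, -0.077], [0.005, -0.013, -0.091]]
324 [[-0.009, -0.013, -0.094], [-0.004, -0.013, -0.095], [0.0, -0.001, -0.078], [0.005, -0.012, -0.093]]
[[ 1.     0.    -0.001  0.001]
 [ 0.     0.956  0.292 -0.075]
 [ 0.001 -0.292  0.956 -0.183]
 [ 0.     0.     0.     1.   ]]
0.00024929194788139274
```

Both cameras agree that the real fingertips end about 41 mm short of the reported TCP (tool z ≈ -0.041), so I'll use the tips as the reference. They are at about 0.082 now, the pad top is at 0.046, and the leading face is about 5 mm from the wall ahead. I'll descend the remaining gap gently.

Request:
arm_command([
  [[0, 0, 0.008], [0, 0, 0], 0],
  [[0, 0, 0.016], [0, 0, 0], 0],
  [[0, 0, 0.022], [0, 0, 0], 0],
  [[0, 0, 0.026], [0, 0, 0], 0],
  [[0, 0, 0.029], [0, 0, 0], 0],
  [[0, 0, 0.031], [0, 0, 0], 0],
  [[0, 0, 0.033], [0, 0, 0], 0],
  [[0, 0, 0.034], [0, 0, 0], 0],
  [[0, 0, 0.034], [0, 0, 0], 0],
  [[0, 0, 0.034], [0, 0, 0], 0],
])

```text
t: 5.97
eef_pos: [0.5713, -0.0966, 0.0071]
tcp_rot: [0.999, -0.037, 0.0, 0.0]
wrist_force: [-0.4, -0.7, -0.9]
opening: 0.0001
```

Request:
arm_command([
  [[0, 0, 0.0005], [0, 0, 0], 0],
  [[0, 0, 0.001], [0, 0, 0], 0],
  [[0, 0, 0.0015], [0, 0, 0], 0],
  [[0, 0, 0.002], [0, 0, 0], 0],
  [[0, 0, 0.0025], [0, 0, 0], 0],
  [[0, 0, 0.003], [0, 0, 0], 0],
  [[0, 0, 0.0035], [0, 0, 0], 0],
  [[0, 0, 0.004], [0, 0, 0], 0],
  [[0, 0, 0.004], [0, 0, 0], 0],
  [[0, 0, 0.004], [0, 0, 0], 0],
])

```text
t: 6.8
eef_pos: [0.5715, -0.0965, 0.0035]
tcp_rot: [0.999, -0.037, 0.0, -0.0]
wrist_force: [-0.3, -1.1, 5.3]
opening: -0.0001
```

Contact: 5.3 N, about 2 mm of pad travel. I'll press another 1.5 mm.

Request:
arm_command([
  [[0, 0, 0.0005], [0, 0, 0], 0],
  [[0, 0, 0.001], [0, 0, 0], 0],
  [[0, 0, 0.0015], [0, 0, 0], 0],
  [[0, 0, 0.0015], [0, 0, 0], 0],
  [[0, 0, 0.0015], [0, 0, 0], 0],
  [[0, 0, 0.0015], [0, 0, 0], 0],
  [[0, 0, 0.0015], [0, 0, 0], 0],
  [[0, 0, 0.0015], [0, 0, 0], 0],
  [[0, 0, 0.0015], [0, 0, 0], 0],
  [[0, 0, 0.0015], [0, 0, 0], 0],
])

```text
t: 7.63
eef_pos: [0.5715, -0.0965, 0.0021]
tcp_rot: [0.999, -0.037, 0.0, -0.0]
wrist_force: [-1.0, 0.2, 6.5]
opening: 0.0001
```

```bash
python3 - <<'E'
from h import *
fs=[]
for i in range(4):
    vision.capture("scene") if i<2 else vision.capture("wrist"); o=env.get_obs(); fs.append(o["wrist_force"])
print(np.round(fs,2),o["eef_pos"],o["t"])
R=Ro.from_quat(o["tcp_rot"]).as_matrix(); print(R.round(4))
p=vision.capture("scene"); W=pts(p); P=W[vision.outline_of(p,"pad")[0]["mask"]]; print(np.nanpercentile(P[:,2],[10,50,90]))
c=p["img"][190:330,100:300]; cv2.imwrite("pics/s2.png",cv2.cvtColor(cv2.resize(c,(800,560),interpolation=cv2.INTER_CUBIC),cv2.COLOR_RGB2BGR))
E
```

```text
[[-1.49  0.51  7.29]
 [-1.81  0.46  5.9 ]
 [-1.65 -0.18  5.63]
 [-2.06  1.13  6.86]] [ 0.57144645 -0.09648798  0.00208661] 7.8333
[[ 9.973e-01 -7.380e-02  7.000e-04]
 [-7.380e-02 -9.973e-01  3.000e-04]
 [ 6.000e-04 -4.000e-04 -1.000e+00]]
[0.03946307 0.0414578  0.04264414]
```

View pics/s2.png

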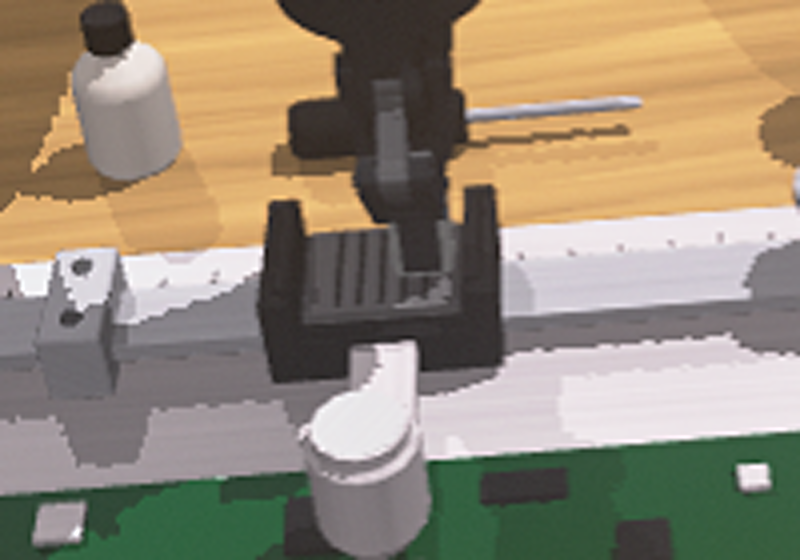

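Crop (425,255) shows the fingertips on the pad. The pad now reads 0.0415 m, about 4.5 mm down, with a mean force of 6.4 N, so the brake is off. Pushing along the rail (tool -y).

Request:
arm_command([
  [[0, -0.002, 0], [0, 0, 0], 0],
  [[0, -0.005, 0], [0, 0, 0], 0],
  [[0, -0.009, 0], [0, 0, 0], 0],
  [[0, -0.014, 0], [0, 0, 0], 0],
  [[0, -0.02, 0], [0, 0, 0], 0],
  [[0, -0.026, 0], [0, 0, 0], 0],
  [[0, -0.032, 0], [0, 0, 0], 0],
  [[0, -0.038, 0], [0, 0, 0], 0],
  [[0, -0.044, 0], [0, 0, 0], 0],
  [[0, -0.05, 0], [0, 0, 0], 0],
])

```text
t: 8.77
eef_pos: [0.5752, -0.0471, 0.0021]
tcp_rot: [0.999, -0.037, 0.0, 0.0]
wrist_force: [-1.1, -1.0, 7.3]
opening: -0.0001
```

```bash
cat > m.py <<'E'
from h import *
fs=[]
p=vision.capture("scene"); W=pts(p); 
r=np.array([.0755,.9971])
for q in ["pad","carriage","stop_mid"]:
    d=vision.outline_of(p,q); o=env.get_obs(); fs.append(o["wrist_force"])
    if d:
        P=W[d[0]["mask"]]; P=P[~np.isnan(P[:,0])]; s=P[:,:2]@r
        print(q,round(d[0]["score"],2),np.percentile(P[:,2],[10,50,90]).round(4),"along",np.percentile(s,[1,5,50,95,99]).round(4))
        Q=P[(P[:,2]>.036)&(P[:,2]<.06)&(P[:,0]<.605)]; s=Q[:,:2]@r; print("   ends",np.percentile(s,[1,2,50,98,99]).round(4))
print("F",np.mean(fs,0).round(2),o["eef_pos"].round(4),"tip along",(o["eef_pos"][:2]@r).round(4),o["t"])
E
python3 m.py
```

```text
pad 0.6 [0.0395 0.0414 0.0428] along [-0.0484 -0.0449 -0.024   0.0072  0.0102]
   ends [-0.0463 -0.0461 -0.0239  0.0096  0.0102]
carriage 0.8 [0.0286 0.0419 0.0731] along [-0.0602 -0.0559 -0.0194  0.0199  0.0242]
   ends [-0.0605 -0.0602 -0.0282  0.0233  0.0241]
stop_mid 0.64 [0.022  0.0422 0.0666] along [0.0895 0.0933 0.1055 0.1199 0.1237]
   ends [0.0933 0.0946 0.1046 0.1176 0.1183]
F [-1.45  1.03  6.87] [ 0.5753 -0.0459  0.0021] tip along -0.0023 8.9667
```

The carriage moved about 50 mm with the finger, without slipping, and the pad is still down at 0.0414. About 69 mm remains.

Request:
arm_command([
  [[0, -0.006, 0], [0, 0, 0], 0],
  [[0, -0.013, 0], [0, 0, 0], 0],
  [[0, -0.02, 0], [0, 0, 0], 0],
  [[0, -0.027, 0], [0, 0, 0], 0],
  [[0, -0.034, 0], [0, 0, 0], 0],
  [[0, -0.041, 0], [0, 0, 0], 0],
  [[0, -0.048, 0], [0, 0, 0], 0],
  [[0, -0.054, 0], [0, 0, 0], 0],
  [[0, -0.058, 0], [0, 0, 0], 0],
  [[0, -0.06, 0], [0, 0, 0], 0],
])

```text
t: 9.8
eef_pos: [0.5798, 0.0136, 0.0021]
tcp_rot: [0.999, -0.037, 0.0, -0.0]
wrist_force: [-1.4, -0.9, 7.6]
opening: 0.0002
```

Request:
arm_command([
  [[0, -0.001, 0], [0, 0, 0], 0],
  [[0, -0.002, 0], [0, 0, 0], 0],
  [[0, -0.003, 0], [0, 0, 0], 0],
  [[0, -0.004, 0], [0, 0, 0], 0],
  [[0, -0.005, 0], [0, 0, 0], 0],
  [[0, -0.006, 0], [0, 0, 0], 0],
  [[0, -0.007, 0], [0, 0, 0], 0],
  [[0, -0.008, 0], [0, 0, 0], 0],
  [[0, -0.009, 0], [0, 0, 0], 0],
  [[0, -0.01, 0], [0, 0, 0], 0],
])

```text
t: 10.63
eef_pos: [0.5804, 0.0226, 0.0021]
tcp_rot: [0.999, -0.037, 0.0, 0.0]
wrist_force: [-2.5, -4.8, 7.4]
opening: -0.0002
```

```bash
python3 m.py
```

```text
pad 0.84 [0.0392 0.0414 0.0427] along [0.0229 0.0247 0.0452 0.0758 0.0794]
   ends [0.0231 0.0236 0.0449 0.0782 0.0793]
carriage 0.6 [0.0267 0.0418 0.0734] along [0.0097 0.0139 0.0488 0.0866 0.0922]
   ends [0.0092 0.0098 0.0418 0.0894 0.0912]
F [-1.37 -1.05  6.66] [0.5804 0.0225 0.0021] tip along 0.0662 10.8333
```

Side force reached -4.8 N at the end of the move, which suggests contact. I'll push a few mm more to confirm.

Request:
arm_command([
  [[0, -0.0005, 0], [0, 0, 0], 0],
  [[0, -0.001, 0], [0, 0, 0], 0],
  [[0, -0.0015, 0], [0, 0, 0], 0],
  [[0, -0.002, 0], [0, 0, 0], 0],
  [[0, -0.0025, 0], [0, 0, 0], 0],
  [[0, -0.003, 0], [0, 0, 0], 0],
  [[0, -0.0035, 0], [0, 0, 0], 0],
  [[0, -0.004, 0], [0, 0, 0], 0],
  [[0, -0.0045, 0], [0, 0, 0], 0],
  [[0, -0.005, 0], [0, 0, 0], 0],
])

```text
t: 11.67
eef_pos: [0.5812, 0.0256, 0.0022]
tcp_rot: [0.999, -0.038, 0.001, 0.001]
wrist_force: [-1.3, -5.3, 6.2]
opening: 0.0002
```

```bash
python3 m.py; python3 - <<'E'
from h import *
p=vision.capture("scene"); c=p["img"][180:320,190:390]; cv2.imwrite("pics/s3.png",cv2.cvtColor(cv2.resize(c,(800,560),interpolation=cv2.INTER_CUBIC),cv2.COLOR_RGB2BGR))
E
```

```text
pad 0.74 [0.0395 0.0416 0.0428] along [0.023  0.0248 0.0449 0.072  0.0774]
   ends [0.0231 0.0235 0.0448 0.0761 0.0769]
carriage 0.75 [0.0248 0.0418 0.0732] along [0.0093 0.0135 0.0491 0.0879 0.0937]
   ends [0.0092 0.0097 0.0426 0.0919 0.094 ]
stop_mid 0.57 [0.0204 0.0597 0.0667] along [0.0886 0.0928 0.1068 0.1204 0.1242]
   ends [0.0942 0.0962 0.1067 0.1185 0.1192]
F [-1.02 -5.09  6.96] [0.5812 0.0257 0.0023] tip along 0.0696 11.8667
```

View pics/s3.png

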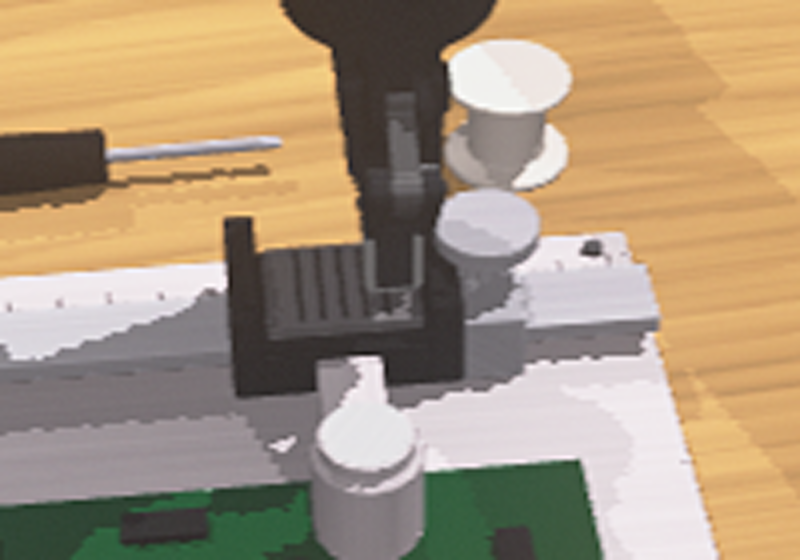

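The extra 3 mm of finger motion left the carriage still, with a steady 5 N against it. Crop (463,345) shows the carriage face against the stop block with no gap. I'll ease off the stored 2.5 mm of push with the pad still down, then lift straight up.

Request:
arm_command([
  [[0, 0.0005, 0], [0, 0, 0], 0],
  [[0, 0.001, 0], [0, 0, 0], 0],
  [[0, 0.0015, 0], [0, 0, 0], 0],
  [[0, 0.0018, 0], [0, 0, 0], 0],
  [[0, 0.0018, -0.002], [0, 0, 0], 0],
  [[0, 0.0018, -0.005], [0, 0, 0], 0],
  [[0, 0.0018, -0.008], [0, 0, 0], 0],
  [[0, 0.0018, -0.015], [0, 0, 0], 0],
  [[0, 0.0018, -0.03], [0, 0, 0], 0],
  [[0, 0.0018, -0.05], [0, 0, 0], 0],
])

```text
t: 12.75
eef_pos: [0.5786, 0.0265, 0.0508]
tcp_rot: [0.999, -0.037, -0.002, 0.0]
wrist_force: [0.4, 0.5, -0.1]
opening: 0.0003
```

Request:
arm_command([
  [[0, 0, -0.02], [0, 0, 0], 0],
  [[0, 0, -0.04], [0, 0, 0], 0],
  [[0, 0.01, -0.06], [0, 0, 0], 0],
  [[0, 0.03, -0.08], [0, 0, 0], 0],
  [[0, 0.05, -0.1], [0, 0, 0], 0],
  [[0, 0.07, -0.12], [0, 0, 0], 0],
  [[0, 0.09, -0.14], [0, 0, 0], 0],
  [[0, 0.1, -0.15], [0, 0, 0], 0],
  [[0, 0.1, -0.15], [0, 0, 0], 0],
  [[0, 0.1, -0.15], [0, 0, 0], 0],
])

```text
t: 13.58
eef_pos: [0.5727, -0.0727, 0.2013]
tcp_rot: [0.999, -0.037, 0.0, -0.0]
wrist_force: [0.1, -0.2, -1.0]
opening: -0.0004
```

```bash
python3 m.py; python3 - <<'E'
from h import *
p=vision.capture("scene"); c=p["img"][180:320,190:390]; cv2.imwrite("pics/s4.png",cv2.cvtColor(cv2.resize(c,(800,560),interpolation=cv2.INTER_CUBIC),cv2.COLOR_RGB2BGR))
W=pts(p)
for q in ["spool","bottle","screwdriver"]:
    d=vision.outline_of(p,q)
    if d: print(q,d[0]["score"],d[0]["position"],np.nanmedian(W[d[0]["mask"]],0).round(3))
E
```

```text
pad 0.85 [0.0432 0.0463 0.0476] along [0.0225 0.025  0.0517 0.0781 0.0822]
   ends [0.0233 0.0239 0.0513 0.0795 0.0802]
carriage 0.61 [0.0291 0.0462 0.0724] along [0.0097 0.0141 0.051  0.0877 0.0932]
   ends [0.0093 0.0103 0.0502 0.0908 0.0926]
stop_mid 0.71 [0.0214 0.0595 0.0667] along [0.0883 0.0922 0.1067 0.1211 0.1254]
   ends [0.0891 0.0915 0.1064 0.1186 0.1191]
F [-0.38  0.07 -0.36] [ 0.5722 -0.0715  0.2   ] tip along -0.0281 13.7833
spool 0.95 [313.9, 211.1] [0.476 0.096 0.041]
bottle 0.65 [131.3, 213.8] [ 0.445 -0.213  0.042]
screwdriver 0.78 [199.2, 221.0] [ 0.455 -0.104  0.018]
```

View pics/s4.png

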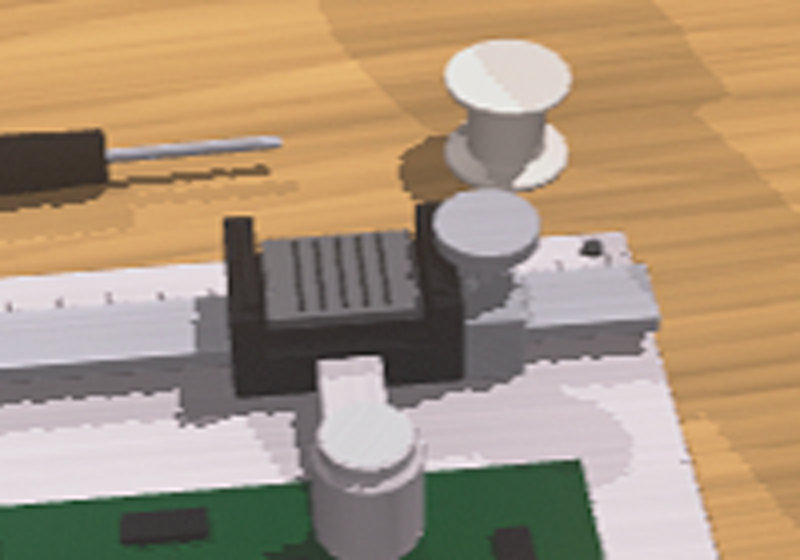

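The carriage face still rests on the stop block at crop (463,340). The pad is back up at 0.0463, the bystanders haven't moved, and the arm is clear. Handing in.

```bash
python3 -c "
from cell import env
print(env.close_job())"
```

```text
the job is handed in; nothing more can be done
None
```

The carriage now rests against the marked stop, and I handed the job in at about 14 s with the arm clear. I pressed the pad about 4 to 4.5 mm down with shut fingertips (about 6.5 N) and slid the carriage about 119 mm with it held down. I eased off the push before lifting.

**Last checks:**
- **Contact with the stop:** the carriage stayed put while the finger pushed 3 mm more with a steady 5 N. No gap shows in the picture, before or after I lifted off.
- **Pad:** it sprang back up, with its top at 46.3 mm.
- **Bystanders:** the spool, bottle and screwdriver are within about 1 mm of where they started.
- **Robot:** the wrist force is about zero and the arm is touching nothing.

**What disagreed:** the real fingertips end about 41 mm short of the reported TCP. My first press therefore stopped in the air above the pad. Both the wrist and scene cameras showed the offset, so I worked from the measured tips after that.

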